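# Fit two filter slides, then hold the spring shutter open for a reading

## Task

Set up the light-check bench for a reading: from the black storage stand take the heat glass (white tab) and the amber filter (orange tab) and stand them on edge, fully down, in the bench's grey slotted rack, the heat glass in the slot next to the lamp and the amber filter in the slot next to the sensor, and let go of both. Only when both are seated, take the red finger post of the self-closing shutter arm, swing it round against its spring all the way to its stop and finish while holding it there, because it snaps shut when released. Leave the green filter in the stand and the two vials where they are.

Things in the scene. Friction and masses are not known exactly. Their poses are not given: they have to be found in the camera images.
- bench: fixed bench, varied place and yaw: black base plate 120 (x) x 380 (y -200 to +180) mm, 12 mm high; origin on the table under the beam, own y along the beam from sensor to lamp, -x towards the robot. Black sensor head y -185 to -145, 63 mm high; grey slotted rack y -122 to -28; shutter blade y 60; grey lamp house x +-33, y 85 to 158, 68 mm high, with bracket 72, pivot cap 91 mm high
- lamp_slot (a point): floor centre of the rack slot next to the lamp, bench (0, -50), 14 mm above the table. Slot 64 mm long (bench x), 11.5 mm wide (bench y), between grooved cheeks at its two ends; grooves 40 mm deep, flared about 4 mm outwards on each side at the top; cheek tops 60 mm above the table
- sensor_slot (a point): floor centre of the rack slot next to the sensor, bench (0, -100), 14 mm above the table; same sizes and axes as the other slot
- heat_glass: filter slide: square black frame 60 wide (own x) x 8 thick (y) x 60 mm tall (z) with a grip tab 26 wide x 8 thick standing 30 mm above the middle of its top edge (90 mm tall in all), 45 g, same either way round; origin: centre of its underside. Clear glass, white tab. Starts standing in the storage stand
- amber_filter: filter slide: square black frame 60 wide (own x) x 8 thick (y) x 60 mm tall (z) with a grip tab 26 wide x 8 thick standing 30 mm above the middle of its top edge (90 mm tall in all), 45 g, same either way round; origin: centre of its underside. Amber glass, orange tab. Starts standing in the storage stand
- green_filter: filter slide: square black frame 60 wide (own x) x 8 thick (y) x 60 mm tall (z) with a grip tab 26 wide x 8 thick standing 30 mm above the middle of its top edge (90 mm tall in all), 45 g, same either way round; origin: centre of its underside. Green glass, green tab. It stays in the stand
- stand: fixed black storage block 82 (x) x 172 (y) x 36 mm (z), varied place and yaw; origin: centre of its underside. Three slots along own x at y = -50, 0, +50 mm, 10 wide, 62 long, floor 10 mm above the table: each holds one slide (order varies), axes along the stand's, frame 34 mm and tab top 64 mm above the block
- shutter (a joint): angle of the shutter arm: 0 = closed (arm along the bench's -y from its pivot, blade in front of the lamp), 1.0 rad = fully open at its stop. It grows as the finger post swings towards the bench's -x (towards the robot), clockwise seen from above. A spring closes it: 0.30 N m closed, 0.55 N m at the stop (4 to 7 N at the finger post)
- shutter_pivot (a point): a point on the shutter's upright hinge axis, on the lamp house at bench (0, +120) mm, 85 mm above the table
- finger_post: red upright finger post at the end of the shutter arm, 80 mm from the hinge axis: round, 14 mm diameter, 31 mm tall; origin at the centre of its foot on the arm (84 mm above the table, its top at 115 mm). It is a sleeve that turns freely about its own axis
- vial_a1: white vial with a red cap, 23 mm diameter, 53 mm tall, standing behind the work; origin at the centre of its underside. A bystander
- vial_b2: white vial with a blue cap, 23 mm diameter, 53 mm tall, standing behind the work; origin at the centre of its underside. A bystander
Not all that is in view belongs to the job. What is shaped like the amber_filter but blue is not meant.

How it is judged (in metres and radians):
On the way, in this order (a step that is already met when the one before it is completed fails the run):
1. both slides stand seated in their slots, let go, with the shutter still closed (x of heat_glass in the frame of lamp_slot between -0.006 and 0.006 m and y of heat_glass in the frame of lamp_slot between -0.006 and 0.006 m and z of heat_glass in the frame of lamp_slot below 0.004 m and angle between each of heat_glass, amber_filter's own z axis and vertical below 0.12 rad and angle between the y axis of each of heat_glass, amber_filter and the y axis of bench, either way round below 0.12 rad and x of amber_filter in the frame of sensor_slot between -0.006 and 0.006 m and y of amber_filter in the frame of sensor_slot between -0.006 and 0.006 m and z of amber_filter in the frame of sensor_slot below 0.004 m and contact force between each of the arm, the fingers and heat_glass below 0.2 N and contact force between each of the arm, the fingers and amber_filter below 0.2 N and value of joint shutter below 0.15 rad), for 0.2 s.
2. the fingers hold the shutter arm at its open stop (value of joint shutter above 0.94 rad and contact force between the fingers and finger_post above 2 N), for 0.3 s.
At the end, for the whole second after the job is handed in: Heat glass in the lamp slot, amber in the sensor slot (within 6 mm, underside < 4 mm over the floor, upright and square within 0.12 rad), untouched; fingers press the finger post with > 2 N, shutter > 0.94 rad (stop 1.0); green filter moved < 15 mm, vials < 30 mm (all of step 2 and x of heat_glass in the frame of lamp_slot between -0.006 and 0.006 m and y of heat_glass in the frame of lamp_slot between -0.006 and 0.006 m and z of heat_glass in the frame of lamp_slot below 0.004 m and angle between each of heat_glass, amber_filter's own z axis and vertical below 0.12 rad and angle between the y axis of each of heat_glass, amber_filter and the y axis of bench, either way round below 0.12 rad and x of amber_filter in the frame of sensor_slot between -0.006 and 0.006 m and y of amber_filter in the frame of sensor_slot between -0.006 and 0.006 m and z of amber_filter in the frame of sensor_slot below 0.004 m and contact force between each of the arm, the fingers and heat_glass below 0.2 N and contact force between each of the arm, the fingers and amber_filter below 0.2 N and distance of green_filter from where it was at the start of the episode below 0.015 m and distance of each of vial_a1, vial_b2 from where it was at the start of the episode below 0.03 m); the arm keeps its last pose, push and grip.
It fails at once if the shutter is opened (beyond 0.3 rad) while a slide is not seated (value of joint shutter above 0.3 rad and not ((x of heat_glass in the frame of lamp_slot between -0.006 and 0.006 m and y of heat_glass in the frame of lamp_slot between -0.006 and 0.006 m and z of heat_glass in the frame of lamp_slot below 0.004 m and angle between heat_glass's own z axis and vertical below 0.12 rad and angle between the y axis of heat_glass and the y axis of bench, either way round below 0.12 rad) and (x of amber_filter in the frame of sensor_slot between -0.006 and 0.006 m and y of amber_filter in the frame of sensor_slot between -0.006 and 0.006 m and z of amber_filter in the frame of sensor_slot below 0.004 m and angle between amber_filter's own z axis and vertical below 0.12 rad and angle between the y axis of amber_filter and the y axis of bench, either way round below 0.12 rad))).
It fails at once if the green filter is lifted or shoved (15 mm) (distance of green_filter from where it was at the start of the episode above 0.015 m).
It fails at once if a vial is shoved (30 mm) or tipped (distance of any of vial_a1, vial_b2 from where it was at the start of the episode above 0.03 m or angle between any of vial_a1, vial_b2's own z axis and vertical above 0.5 rad).
It also fails if it takes over 67 s, if anything falls off the work surface, if the arm or the gripper's body presses on something with over 40 N, if the wrist force passes 120 N, or if a joint passes its speed limit or range.

## Robot

A 7-joint arm with a two-finger parallel gripper is mounted at the origin on a cart in front of the work surface, level with it; the furniture and walls round the work are solid. World frame = base frame: x ahead of the robot, y to its left, z up, the work surface at z = 0. Lengths are in m, angles in degrees, forces in N, time in s.
With the tool pointing down it reaches from about 0.4 to 0.9 m from the base axis. Payload 5.6 kg.
Tool frame: the origin (TCP) lies at the very end of the fingers, on their centre line; the grasp point (between the pads) lies 19 mm behind it; z points along the fingers, y is the line along which they close (so a half turn about z gives the same grasp; the last joint's range is limited). The gripper opens to 92 mm and grips with 3 to 60 N. Pads are 20 mm wide; open, the fingers measure 128 mm over their backs; the gripper's body (75 mm by 189 mm) begins 69 mm behind the grasp point.
Start: joints at [64.114, 26.786, -0.665, 91.828, 0.344, 61.387, -3.226], TCP at [0.258, -0.596, 0.215] pointing down, gripper open.
Joint ranges: [-144.91, 144.91], [-17.63, 115.5], [-89.93, 88.59], [15.96, 139.68], [-74.01, 254.01], [8.47, 105.57], [-167.45, 167.45]. Speed limits (degrees/s): [147.25, 147.25, 180, 180, 180, 180, 180].

## Interface

Orientations are given as [roll, pitch, yaw] about the fixed x, y, z axes, in that order (R = Rz(yaw) Ry(pitch) Rx(roll)).
In Python, from workcell import bot gives the robot as it stands.
- The arm moves only by the tool jog_arm, never from a script. Its argument "motion" is one flat list of numbers, 7 for each row, row after row: the finger opening in mm, from 0 to 91.9, then the shift along the tool's x, y, z in units of 30 mm (1.0 is 30 mm), then the turn, a rotation vector about the tool's x, y, z in rad. In form: [grip, x, y, z, ax, ay, az, grip, x, y, z, ax, ay, az, ...]. A call has exactly 5 rows; each row is the pose to reach, as a shift and turn from the pose commanded when the call began, along the tool's axes at that moment; what a row does not reach only later rows make up. A row lasts 1/8 s, in which the tool goes at most 62.5 mm and 10.7 degrees, less where a joint would pass 70% of its speed; a pose out of reach is approached as far as the arm can. A call with a gripper value outside its range is refused whole. The fingers move at their own pace and stop on an object; the grip force is fixed at half the most. Time passes only in rows, so rows that repeat a pose let the fingers close, or fill a call up. It gives the time, the measured TCP pose, the force, the opening and the grip force at its end, in the units of the state.
- bot.state(): the state, without advancing time (a new reading comes with each control period).
- bot.snapshot(name): name is "scene" or "top" or "wrist"; returns a dict with "color" (420x560x3 uint8, red, green, blue), "fx", "fy", "cx", "cy" (pixels), "k1" (the pictures are not rectified: a ray, as slopes to the right and down, at radius r is drawn at 1 + k1 r^2 times it, then the intrinsics apply), "R" (3x3) and "t" (3): a world point X has camera coordinates R X + t; the wrist camera has in their place "hand_eye" (4x4, takes a point from camera to tool coordinates, whose origin is the TCP and whose axes are the flange's). Camera axes: x right, y down, z forward; pixel columns grow to the right and rows downward; lengths in m; the calibration is good to about 2 mm. A picture is of the moment at which its call begins: read the wrist's pose just before it. There is no depth.
- bot.close_job(): hands the job in; it is judged then, once.
The state is a dict: "time": time; "joint_positions": joint angles; "joint_velocities": joint speeds; "effort": joint torques, N m; "ee_pos": TCP position; "orientation": TCP orientation; "wrist_force": force on the tool from outside, world axes, zero at the start; "torque": the same for the moment, N m; "gripper_width": opening from 0.0 (shut) to 1.0 (fully open); "grasp_force": force on a finger pad.
Only numpy, scipy, OpenCV 4.12 (cv2) and the standard library are available. Lean on these libraries where they do the work, as an engineer would, in place of code of your own. Each camera call takes 0.05 s, during which the arm holds its last target. There are 200 camera calls.

## Working session

There is one attempt and no reset: what is moved stays moved. The work goes in short steps, Python scripts to look and compute and a tool call to move; the robot and the scene stay as the last step left them, time stands still between calls to the robot, and variables do not carry over. Pictures are saved under pics/ and viewed, at most 10 in all, crops included, and the job is handed in when it is done.

Besides the shell and the picture viewer there is one more tool, called in YAML: its name, and indented under it one key for each argument. jog_arm: Moves the arm, as the interface text tells. Its arguments: {"type":"object","properties":{"motion":{"type":"array"}},"required":["motion"]}

```bash
ls; mkdir -p pics; python3 - <<'E'
from workcell import bot
import cv2,pickle
print(bot.state())
for n in("scene","top"):
    s=bot.snapshot(n); cv2.imwrite(f"pics/{n}0.png",s["color"][:,:,::-1]); pickle.dump(s,open(f"pics/{n}0.pkl","wb"))
    print({k:v for k,v in s.items() if k!="color"})
E
```

```text
pics
{'time': 0.0, 'joint_positions': array([64.11380168, 26.83523459, -0.66420245, 91.88163014,  0.34326537,
       61.38556263, -3.22451425]), 'joint_velocities': array([-0.01750747,  0.05834613, -0.01355901,  0.07094273, -0.02936633,
       -0.02452401,  0.04943824]), 'effort': array([ 2.99758303e-04, -5.20574713e+01, -1.21493347e-02, -2.43740076e+01,
       -5.65586518e-02,  1.74594659e-02,  1.59071278e-04]), 'ee_pos': array([ 0.25807873, -0.59593056,  0.21364388]), 'orientation': array([-1.79899781e+02,  6.86557815e-03,  2.34192916e+01]), 'wrist_force': array([-0.1455679 , -0.88814815, -0.7946239 ]), 'torque': array([-0.022288  ,  0.0757557 ,  0.04139066]), 'grasp_force': 0.0, 'gripper_width': 0.9972310835337326}
{'fx': 460.26451925326444, 'fy': 460.26451925326444, 'cx': 282.0916909625196, 'cy': 209.0967630478429, 'k1': -0.011631167258199182, 'R': array([[-0.59308244, -0.80509586,  0.00859507],
       [-0.37131329,  0.26402851, -0.89017717],
       [ 0.71440861, -0.53113991, -0.45553347]]), 't': array([0.36164335, 0.28847031, 0.8024063 ])}
{'fx': 455.52466205915715, 'fy': 455.52466205915715, 'cx': 280.39573033962324, 'cy': 212.55180719714477, 'k1': -0.1492072374257933, 'R': array([[-5.55772350e-05, -9.99848811e-01,  1.73882797e-02],
       [-9.96791939e-01, -1.33630497e-03, -8.00252755e-02],
       [ 8.00364126e-02, -1.73369446e-02, -9.96641161e-01]]), 't': array([0.02256145, 0.57898195, 1.22187466])}
```

View pics/scene0.png

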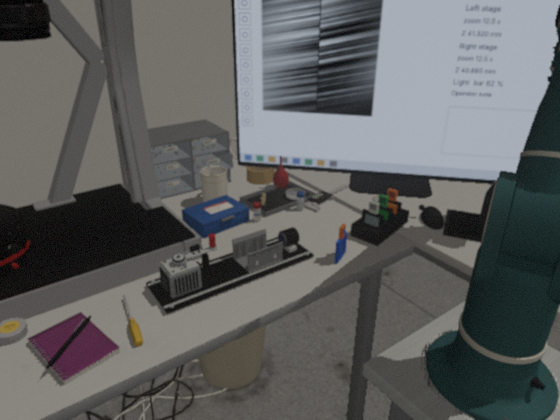

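View pics/top0.png

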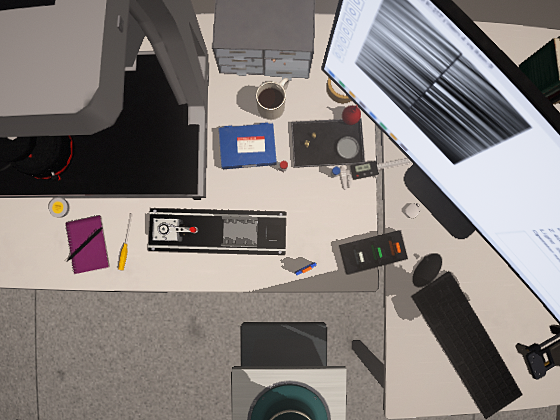

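The top view shows the stand at about (373,251), with its white tab at (361,257), green at (379,252) and orange at (397,247). The bench is at (217,231), with the lamp house at (165,230), the red post at (193,230) and the rack at (240,232).

Possible mix-ups:
- **Amber filter:** the orange tab in the stand (397,247), or the blue slide with an orange tab standing alone at (305,267). I choose the one in the stand.
- **Heat glass:** the white tab at (361,257). Vial caps and the mug are clearly different things.
- **Finger post:** the red post at (193,230). The red-capped vial (283,165) and the red object (351,115) are not meant.

I'll check this in a close crop.

```bash
cat > h.py <<'E'
import numpy as np,cv2,pickle
from scipy.spatial.transform import Rotation as Ro
def K(s): return np.array([[s["fx"],0,s["cx"]],[0,s["fy"],s["cy"]],[0,0,1.]])
def dist(s): return np.array([s["k1"],0,0,0,0.])
def ext(s,st=None):
    if "R" in s: return s["R"],s["t"]
    T=np.eye(4);T[:3,:3]=Ro.from_euler("xyz",st["orientation"],degrees=True).as_matrix();T[:3,3]=st["ee_pos"]
    M=np.linalg.inv(T@s["hand_eye"]); return M[:3,:3],M[:3,3]
def proj(s,X,st=None):
    R,t=ext(s,st); return cv2.projectPoints(np.atleast_2d(np.float64(X)),cv2.Rodrigues(R)[0],t,K(s),dist(s))[0][:,0]
def unproj(s,uv,z,st=None):
    R,t=ext(s,st); uv=np.atleast_2d(np.float64(uv))
    n=cv2.undistortPoints(uv[:,None],K(s),dist(s))[:,0]
    d=np.c_[n,np.ones(len(n))]@R; c=-R.T@t
    return c+d*((np.broadcast_to(z,len(n))-c[2])/d[:,2])[:,None]
def fr(o,yaw,P):
    c,s_=np.cos(yaw),np.sin(yaw);P=np.atleast_2d(np.float64(P))
    return np.c_[o[0]+c*P[:,0]-s_*P[:,1],o[1]+s_*P[:,0]+c*P[:,1],P[:,2]]
E
python3 - <<'E'
from h import *
s=pickle.load(open("pics/top0.pkl","rb"));c=s["color"][:,:,::-1]
a=cv2.resize(c[200:262,140:300],None,fx=5,fy=5,interpolation=2)
b=cv2.resize(c[222:280,335:415],None,fx=5,fy=5,interpolation=2)
d=cv2.resize(c[222:280,280:360],None,fx=5,fy=5,interpolation=2)
cv2.imwrite("pics/crop0.png",np.vstack([a,np.hstack([b,d])])[:600])
for n,uv,z in [("white",(361,257),.1),("green",(379,252),.1),("or",(397,247),.1),("decoy",(305,267),.09),("post",(193,230),.115),("sensor end corners",(285,211),.012),("c2",(285,250),.012)]: print(n,unproj(s,uv,z))
E
```

```text
white [[ 0.45859986 -0.18265738  0.1       ]]
green [[ 0.47116646 -0.22979782  0.1       ]]
or [[ 0.48377691 -0.27745014  0.1       ]]
decoy [[ 0.43330719 -0.03912889  0.09      ]]
post [[0.52702212 0.24555777 0.115     ]]
sensor end corners [[0.58416276 0.01003877 0.012     ]]
c2 [[0.47684365 0.01011884 0.012     ]]
```

View pics/crop0.png

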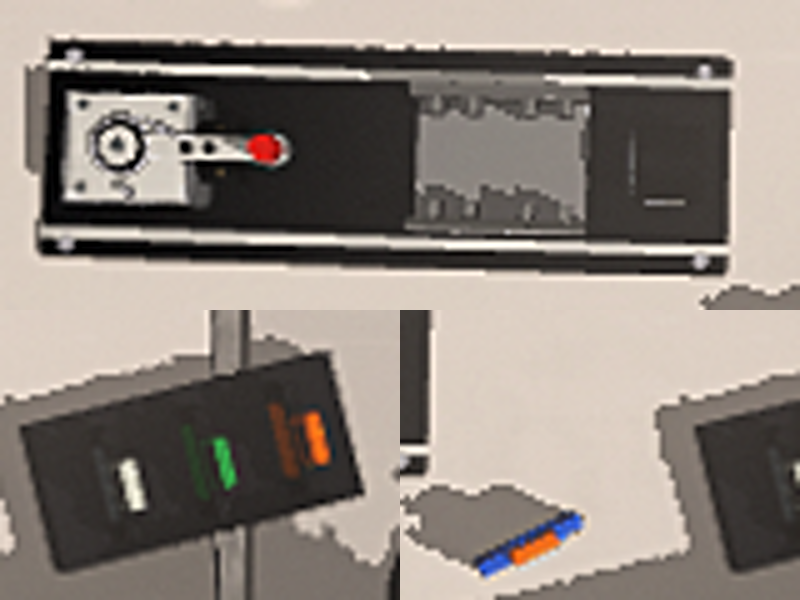

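The crop confirms the choice: the stand slides have white, green and orange tabs on black frames, and the loose slide is blue. Next I fit the poses.

```bash
python3 - <<'E'
from h import *
from scipy.optimize import least_squares
s=pickle.load(open("pics/top0.pkl","rb"))
def fit(px,P,x0):
    f=lambda p:(proj(s,fr(p[:2],p[2],P))-px).ravel()
    r=least_squares(f,x0,loss="soft_l1"); print(r.x,np.degrees(r.x[2]));print(f(r.x).reshape(-1,2).round(1).tolist());return r.x
A=lambda l:(np.array(l)+.5)/5-.5+[140,200]
B=lambda l:(np.array(l)+.5-[0,310])/5-.5+[335,222]
b=fit(A([(50,40),(732,60),(728,272),(38,253),(265,149),(118,145)]),[(.06,.18,.012),(.06,-.2,.012),(-.06,-.2,.012),(-.06,.18,.012),(0,.04,.115),(0,.12,.091)],[.53,.2,0])
t=fit(B([(20,427),(328,350),(363,494),(62,572),(131,486),(225,463),(318,438)]),[(.041,.086,.036),(.041,-.086,.036),(-.041,-.086,.036),(-.041,.086,.036),(0,.05,.1),(0,0,.1),(0,-.05,.1)],[.47,-.23,.2])
print("slots",fr(b[:2],b[2],[(0,-.05,.014),(0,-.1,.014)]),"post",fr(b[:2],b[2],[(0,.04,.115)]))
print("slides",fr(t[:2],t[2],[(0,.05,.1),(0,-.05,.1)]))
E
```

```text
[ 0.52879178  0.2080781  -0.0254554 ] -1.4584872428584732
[[0.0, -0.1], [0.2, -0.4], [-0.0, 0.8], [0.5, 0.6], [-0.6, -0.5], [-0.1, -0.2]]
[ 0.47129674 -0.23058609  0.24129893] 13.825410372327143
[[1.1, -0.2], [-0.2, -0.0], [0.2, 0.2], [0.1, 0.3], [-0.0, -0.1], [-0.3, -0.3], [-0.6, 0.0]]
slots [[0.52751915 0.1580943  0.014     ]
 [0.52624652 0.1081105  0.014     ]] post [[0.52980989 0.24806514 0.115     ]]
slides [[ 0.45934853 -0.18203467  0.1       ]
 [ 0.48324495 -0.27913751  0.1       ]]
```

jog_arm:
  motion: [30, 1, -1, 0, 0, 0, 0.03, 30, 2, -2, 0, 0, 0, 0.07, 30, 3, -3, 0, 0, 0, 0.1, 30, 4, -4, 0, 0, 0, 0.14, 30, 5.1, -4.9, 0, 0, 0, 0.168]

```text
time: 0.72
ee_pos: [0.3404, -0.3993, 0.2143]
orientation: [-180.0, 0.0, 13.7]
wrist_force: [0.6, 0.1, -0.0]
gripper_width: 0.481
grasp_force: 0.0
```

```bash
cat > mv.py <<'E'
import sys
from h import *
from workcell import bot
st=bot.state(); a=list(map(float,sys.argv[1:5]))
R=Ro.from_euler("xyz",st["orientation"],degrees=True)
T=Ro.from_euler("xyz",[180,0,a[3]],degrees=True)
print("t",st["time"],"pos",st["ee_pos"].round(4),"rpy",st["orientation"].round(2),"F",st["wrist_force"].round(1),"g",round(st["gripper_width"],3),st["grasp_force"])
print("shift",(R.inv().apply(np.array(a[:3])-st["ee_pos"])/.03).round(3),"turn",(R.inv()*T).as_rotvec().round(4))
E
python3 mv.py .4593 -.182 .17 13.83
```

```text
t 0.725 pos [ 0.3404 -0.3993  0.2143] rpy [-1.7998e+02  2.0000e-02  1.3710e+01] F [ 0.6  0.1 -0. ] g 0.481 0.0
shift [ 5.569 -6.096  1.478] turn [-0.0004  0.0004 -0.0021]
```

jog_arm:
  motion: [30, 1.2, -1.3, 0.3, 0, 0, 0, 30, 2.4, -2.6, 0.6, 0, 0, 0, 30, 3.6, -3.9, 0.9, 0, 0, 0, 30, 4.7, -5.1, 1.2, 0, 0, 0, 30, 5.57, -6.1, 1.48, 0, 0, 0]

```text
time: 1.35
ee_pos: [0.4595, -0.1812, 0.1697]
orientation: [-180.0, 0.0, 13.9]
wrist_force: [0.5, 0.1, 0.2]
gripper_width: 0.326
grasp_force: 0.0
```

jog_arm:
  motion: [30, 0, 0, 0, 0, 0, 0, 30, 0, 0, 0, 0, 0, 0, 30, 0, 0, 0, 0, 0, 0, 30, 0, 0, 0, 0, 0, 0, 30, 0, 0, 0, 0, 0, 0]

```text
time: 1.98
ee_pos: [0.4588, -0.1838, 0.1703]
orientation: [180.0, -0.0, 13.7]
wrist_force: [0.2, 0.1, -0.3]
gripper_width: 0.326
grasp_force: 0.0
```

```bash
python3 mv.py .4593 -.182 .07 13.83; python3 - <<'E'
from h import *
from workcell import bot
st=bot.state(); s=bot.snapshot("wrist"); pickle.dump((s,st),open("pics/w1.pkl","wb"))
print({k:v for k,v in s.items() if k!="color"})
t=[.47129674,-.23058609,.24129893]
for y in(.05,0,-.05): print(proj(s,fr(t[:2],t[2],[(-.013,y,.1),(.013,y,.1),(-.03,y,.07),(.03,y,.07)]),st).round(0).tolist())
cv2.imwrite("pics/w1.png",s["color"][:,:,::-1])
E
```

```text
t 1.975 pos [ 0.4588 -0.1838  0.1703] rpy [179.99  -0.    13.72] F [ 0.2  0.1 -0.3] g 0.326 0.0
shift [ 0.031 -0.056  3.343] turn [ 0.0002 -0.0001 -0.0019]
{'fx': 358.8689244792268, 'fy': 358.8689244792268, 'cx': 274.7589104910529, 'cy': 211.07128008625997, 'k1': -0.040772298998797196, 'hand_eye': array([[ 9.59958319e-04, -9.71199205e-01, -2.38267042e-01,
         6.61712078e-02],
       [ 9.99998460e-01,  5.82270700e-04,  1.65552061e-03,
         5.16873490e-04],
       [-1.46910438e-03, -2.38268265e-01,  9.71198268e-01,
        -1.69648996e-01],
       [ 0.00000000e+00,  0.00000000e+00,  0.00000000e+00,
         1.00000000e+00]])}
[[271.0, 238.0], [271.0, 202.0], [272.0, 246.0], [271.0, 171.0]]
[[342.0, 238.0], [344.0, 202.0], [334.0, 246.0], [337.0, 171.0]]
[[413.0, 237.0], [416.0, 201.0], [397.0, 246.0], [403.0, 171.0]]
```

View pics/w1.png

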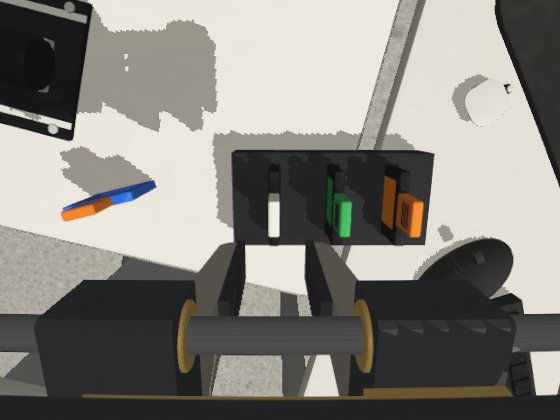

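The wrist view shows the white tab at about (274,215), green at (342,215) and orange at (411,215), all within about 3 px of the prediction. The blue decoy is well clear at (108,200). I'll refine by segmenting the tabs.

```bash
cat > seg.py <<'E'
from h import *
def cen(s,st,name,pred,rad=45):
    h=cv2.cvtColor(s["color"],cv2.COLOR_RGB2HSV).astype(int);v=h[...,2];sa=h[...,1];hu=h[...,0]
    m={"white":(v>150)&(sa<60),"green":(hu>45)&(hu<80)&(sa>120)&(v>120),"orange":(hu>5)&(hu<22)&(sa>150)&(v>180),"red":((hu<5)|(hu>174))&(sa>150)&(v>90)}[name]
    yy,xx=np.mgrid[:420,:560]; m=(m&(abs(xx-pred[0])<rad*.6)&(abs(yy-pred[1])<rad)).astype(np.uint8)
    n,l,stt,c=cv2.connectedComponentsWithStats(m); i=1+np.argmin(np.hypot(*(c[1:]-pred).T)-stt[1:,4]*.05)
    return stt[i],(l==i)
E
python3 - <<'E'
from seg import *
s,st=pickle.load(open("pics/w1.pkl","rb"))
t=[.47129674,-.23058609,.24129893]
for n,y in(("white",.05),("green",0),("orange",-.05)):
    p=proj(s,fr(t[:2],t[2],[(0,y,.1)]),st)[0]; b,m=cen(s,st,n,p)
    # predicted silhouette of tab box
    P=[(x,y+d,z) for x in(-.013,.013) for d in(-.004,.004) for z in(.07,.1)]
    q=proj(s,fr(t[:2],t[2],P),st)
    print(n,b,"pred box",q.min(0).round(1),q.max(0).round(1),"obs",b[:2],b[:2]+b[2:4])
E
```

```text
white [ 245  245   54   20 1071] pred box [265.2 193.3] [276.9 237.8] obs [245 245] [299 265]
green [340 202  12  35 363] pred box [330.2 193.2] [349.8 237.7] obs [340 202] [352 237]
orange [410 202  13  35 351] pred box [393.5 193.2] [421.9 237.5] obs [410 202] [423 237]
```

jog_arm:
  motion: [30, 0.03, 0, 1, 0, 0, 0, 30, 0.03, 0, 2, 0, 0, 0, 30, 0.03, 0, 2.7, 0, 0, 0, 30, 0.03, 0, 3.2, 0, 0, 0, 30, 0.03, 0, 3.34, 0, 0, 0]

```text
time: 2.65
ee_pos: [0.4595, -0.1829, 0.0693]
orientation: [-180.0, 0.1, 13.8]
wrist_force: [0.5, -0.9, -1.0]
gripper_width: 0.328
grasp_force: 0.0
```

jog_arm:
  motion: [30, 0, 0, 0, 0, 0, 0, 20, 0, 0, 0, 0, 0, 0, 4, 0, 0, 0, 0, 0, 0, 4, 0, 0, 0, 0, 0, 0, 4, 0, 0, 0, 0, 0, 0]

```text
time: 3.28
ee_pos: [0.4602, -0.1832, 0.0705]
orientation: [180.0, -0.0, 13.8]
wrist_force: [-0.5, -0.0, 4.7]
gripper_width: 0.084
grasp_force: 30.0
```

```bash
python3 mv.py .4593 -.182 .2 13.83
```

```text
t 3.275 pos [ 0.4602 -0.1832  0.0705] rpy [ 1.7997e+02 -4.0000e-02  1.3790e+01] F [-0.5 -0.   4.7] g 0.084 29.998533725738525
shift [-0.017 -0.042 -4.318] turn [ 0.0006 -0.0006 -0.0007]
```

jog_arm:
  motion: [4, 0, 0, -0.5, 0, 0, 0, 4, 0, 0, -1.5, 0, 0, 0, 4, 0, 0, -2.8, 0, 0, 0, 4, 0, 0, -4, 0, 0, 0, 4, 0, 0, -4.5, 0, 0, 0]

```text
time: 3.9
ee_pos: [0.4607, -0.1833, 0.2075]
orientation: [179.9, -0.2, 13.8]
wrist_force: [-0.5, 0.2, -1.1]
gripper_width: 0.086
grasp_force: 30.0
```

```bash
python3 mv.py .5275 .1581 .2 -1.46; python3 mv.py .49 0 .2 7
```

```text
t 3.9 pos [ 0.4607 -0.1833  0.2075] rpy [ 1.7987e+02 -1.6000e-01  1.3790e+01] F [-0.5  0.2 -1.1] g 0.086 29.99744027853012
shift [  4.876 -10.52    0.24 ] turn [ 0.0018 -0.0032  0.2662]
t 3.9 pos [ 0.4607 -0.1833  0.2075] rpy [ 1.7987e+02 -1.6000e-01  1.3790e+01] F [-0.5  0.2 -1.1] g 0.086 29.99744027853012
shift [ 2.406 -5.7    0.244] turn [ 0.0021 -0.003   0.1185]
```

jog_arm:
  motion: [4, 0.6, -1.3, 0, 0, 0, 0.03, 4, 1.4, -3, 0, 0, 0, 0.08, 4, 2.2, -4.8, 0, 0, 0, 0.12, 4, 3, -6.6, 0.1, 0, 0, 0.17, 4, 3.8, -8.4, 0.2, 0, 0, 0.21]

```text
time: 4.53
ee_pos: [0.5101, 0.0905, 0.1984]
orientation: [180.0, 0.1, 1.7]
wrist_force: [1.3, -0.3, -0.4]
gripper_width: 0.083
grasp_force: 30.0
```

```bash
python3 mv.py .5275 .1581 .2 -1.46
```

```text
t 4.525 pos [0.5101 0.0905 0.1984] rpy [1.7998e+02 6.0000e-02 1.6600e+00] F [ 1.3 -0.3 -0.4] g 0.083 29.99513268470764
shift [ 0.646 -2.237 -0.054] turn [0.0004 0.001  0.0545]
```

jog_arm:
  motion: [4, 0.3, -1, 0, 0, 0, 0.02, 4, 0.5, -1.8, 0, 0, 0, 0.04, 4, 0.65, -2.24, 0, 0, 0, 0.055, 4, 0.65, -2.24, 0, 0, 0, 0.055, 4, 0.65, -2.24, 0, 0, 0, 0.055]

```text
time: 5.15
ee_pos: [0.5275, 0.1557, 0.1985]
orientation: [179.9, 0.1, -1.4]
wrist_force: [-0.4, -0.2, 0.1]
gripper_width: 0.09
grasp_force: 30.0
```

```bash
python3 mv.py .5275 .1581 .15 -1.46;python3 - <<'E'
from h import *
from workcell import bot
st=bot.state(); s=bot.snapshot("wrist"); pickle.dump((s,st),open("pics/w2.pkl","wb"))
b=[.52879178,.2080781,-.0254554]; im=s["color"][:,:,::-1].copy()
# predicted slot outlines at cheek top and edges, drawn small
for y in(-.05,-.1):
  for y2 in (y-.00575,y+.00575):
    for P in proj(s,fr(b[:2],b[2],[(-.032,y2,.06),(.032,y2,.06)]),st): cv2.circle(im,tuple(int(round(v)) for v in P),2,(0,0,255),-1)
for P in proj(s,fr(b[:2],b[2],[(.06,-.2,.012),(-.06,-.2,.012),(0,.04,.115),(.033,.085,.068)]),st): cv2.circle(im,tuple(int(round(v)) for v in P),2,(0,255,0),-1)
# held slide prediction
R=Ro.from_euler("xyz",st["orientation"],degrees=True)
for p in [(-.03,0,-.0095),(.03,0,-.0095),(.03,0,.0605),(-.013,0,-.0295),(.013,0,-.0295)]:
  for d in(-.004,.004):
    q=proj(s,R.apply(np.array(p)+[0,d,0])+st["ee_pos"],st)[0]; print(p,d,q.round(0)); cv2.circle(im,tuple(int(round(v)) for v in q),2,(255,0,255),-1)
cv2.imwrite("pics/w2.png",im)
E
```

```text
t 5.15 pos [0.5275 0.1557 0.1985] rpy [ 1.7995e+02  7.0000e-02 -1.4200e+00] F [-0.4 -0.2  0.1] g 0.09 29.997273087501526
shift [ 1.000e-03 -8.100e-02  1.615e+00] turn [0.0009 0.0011 0.0007]
(-0.03, 0, -0.0095) -0.004 [265. 322.]
(-0.03, 0, -0.0095) 0.004 [281. 322.]
(0.03, 0, -0.0095) -0.004 [264. 205.]
(0.03, 0, -0.0095) 0.004 [282. 205.]
(0.03, 0, 0.0605) -0.004 [267. 181.]
(0.03, 0, 0.0605) 0.004 [279. 181.]
(-0.013, 0, -0.0295) -0.004 [263. 312.]
(-0.013, 0, -0.0295) 0.004 [282. 312.]
(0.013, 0, -0.0295) -0.004 [263. 256.]
(0.013, 0, -0.0295) 0.004 [282. 256.]
```

View pics/w2.png

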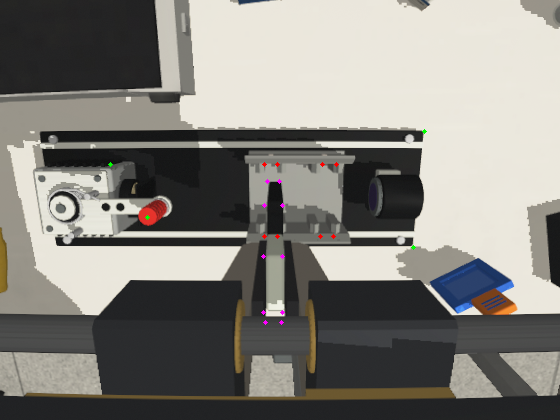

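The held slide is at (275,200) and points at the rack. The bench plate corners (424,131) and (413,247) match the prediction within 1–2 px. I'll zoom in on the rack.

```bash
python3 - <<'E'
from h import *
s,st=pickle.load(open("pics/w2.pkl","rb"))
c=cv2.resize(s["color"][140:255,230:370,::-1],None,fx=5,fy=5,interpolation=2)
b=[.52879178,.2080781,-.0254554]
for y in(-.05,-.1):
  for x in(-.032,.032):
    for d in(-.00975,-.00575,0,.00575,.00975):
      P=(proj(s,fr(b[:2],b[2],[(x,y+d,.06)]),st)[0]-[230,140]+.5)*5
      cv2.circle(c,tuple(int(v) for v in P),2,(0,0,255),-1)
cv2.imwrite("pics/c2.png",c)
E
```

```text
(no output)
```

View pics/c2.png

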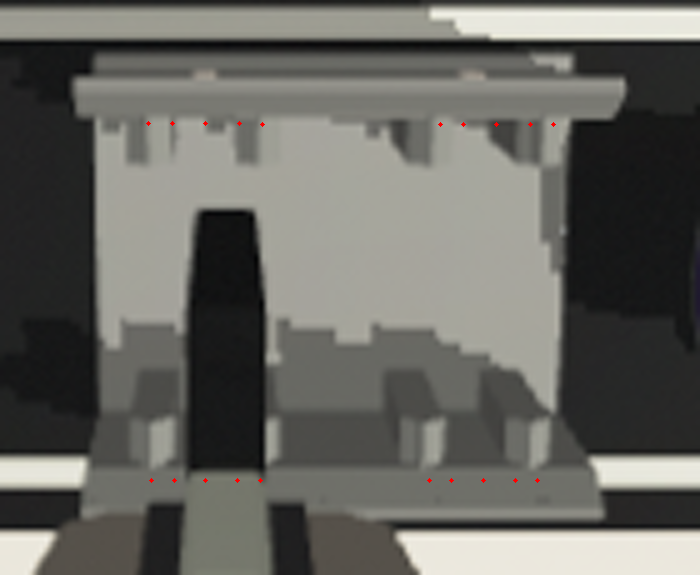

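jog_arm:
  motion: [4, 0.04, -0.08, 1, 0, 0, 0, 4, 0.04, -0.08, 1.8, 0, 0, 0, 4, 0.04, -0.08, 2.3, 0, 0, 0, 4, 0.04, -0.08, 2.6, 0, 0, 0, 4, 0.04, -0.08, 2.8, 0, 0, 0]

```text
time: 5.82
ee_pos: [0.5295, 0.1589, 0.1149]
orientation: [-180.0, -0.0, -1.4]
wrist_force: [-0.3, 1.4, -0.4]
gripper_width: 0.082
grasp_force: 30.0
```

```bash
python3 mv.py .5288 .1581 .075 -1.46
```

```text
t 5.825 pos [0.5295 0.1589 0.1149] rpy [-1.7999e+02 -3.0000e-02 -1.4100e+00] F [-0.3  1.4 -0.4] g 0.082 29.9972927570343
shift [-0.022  0.029  1.331] turn [-0.0001 -0.0005  0.0009]
```

jog_arm:
  motion: [4, -0.02, 0.02, 0.3, 0, 0, 0, 4, -0.02, 0.02, 0.6, 0, 0, 0, 4, -0.02, 0.02, 0.9, 0, 0, 0, 4, -0.02, 0.02, 1.1, 0, 0, 0, 4, -0.02, 0.02, 1.25, 0, 0, 0]

```text
time: 6.45
ee_pos: [0.5285, 0.1585, 0.077]
orientation: [180.0, 0.0, -1.4]
wrist_force: [0.2, 0.2, 0.4]
gripper_width: 0.089
grasp_force: 30.0
```

```bash
python3 mv.py .5288 .1581 .075 -1.46
```

```text
t 6.45 pos [0.5285 0.1585 0.077 ] rpy [ 1.80e+02  1.00e-02 -1.39e+00] F [0.2 0.2 0.4] g 0.089 29.997277557849884
shift [0.011 0.013 0.067] turn [0.0001 0.0002 0.0013]
```

jog_arm:
  motion: [4, 0, 0, 0.06, 0, 0, 0, 4, 0, 0, 0.1, 0, 0, 0, 10, 0, 0, 0.1, 0, 0, 0, 30, 0, 0, 0.1, 0, 0, 0, 30, 0, 0, 0.1, 0, 0, 0]

```text
time: 7.08
ee_pos: [0.5287, 0.1585, 0.0746]
orientation: [-180.0, -0.0, -1.4]
wrist_force: [0.4, -0.8, -0.2]
gripper_width: 0.303
grasp_force: 0.0
```

jog_arm:
  motion: [30, 0, 0, -0.3, 0, 0, 0, 30, 0, 0, -1.2, 0, 0, 0, 30, 0, 0, -2.4, 0, 0, 0, 30, 0, 0, -3.6, 0, 0, 0, 30, 0, 0, -4, 0, 0, 0]

```text
time: 7.7
ee_pos: [0.5298, 0.1589, 0.1972]
orientation: [-179.9, -0.3, -1.4]
wrist_force: [-0.3, 0.1, -0.2]
gripper_width: 0.328
grasp_force: 0.0
```

```bash
python3 mv.py .4825 -.281 .17 13.83; python3 - <<'E'
from h import *
from workcell import bot
st=bot.state(); s=bot.snapshot("wrist"); pickle.dump((s,st),open("pics/w3.pkl","wb"))
b=[.52879178,.2080781,-.0254554]; im=s["color"][:,:,::-1].copy()
for z,xs in((.074,.03),(.104,.013)):
  for x in(-xs,xs):
    for d in(-.004,.004):
      P=proj(s,fr(b[:2],b[2],[(x,-.05+d,z)]),st)[0]; cv2.circle(im,tuple(int(round(v)) for v in P),1,(0,0,255),-1)
cv2.imwrite("pics/w3.png",cv2.resize(im[130:330,180:380],None,fx=3,fy=3))
E
```

```text
t 7.7 pos [0.5298 0.1589 0.1972] rpy [-179.93   -0.25   -1.39] F [-0.3  0.1 -0.2] g 0.328 0.0
shift [-1.222 14.7    0.886] turn [-0.0006 -0.0045 -0.2657]
```

View pics/w3.png

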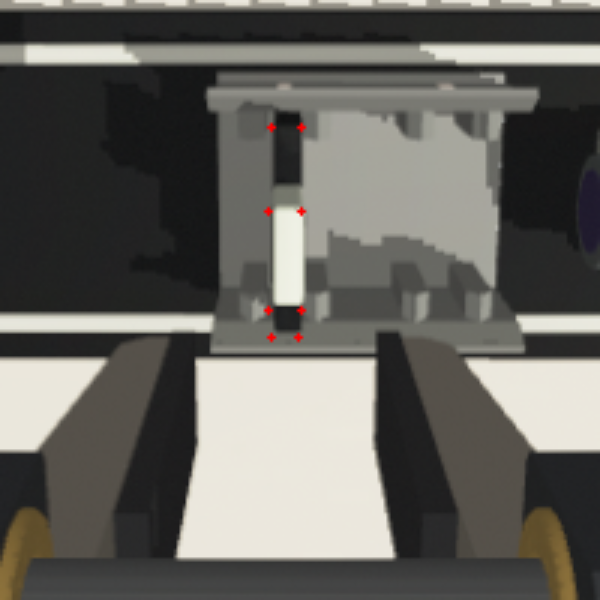

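The heat glass is seated in the lamp slot: its tab at about (288,256) in the crop matches the expected seated height and position within 1.5 px. Now the amber filter.

jog_arm:
  motion: [30, -0.1, 1.5, 0, 0, 0, -0.03, 30, -0.3, 3.3, 0, 0, 0, -0.07, 30, -0.5, 5.2, 0, 0, 0, -0.12, 30, -0.6, 7.1, 0, 0, 0, -0.17, 30, -0.8, 9, 0, 0, 0, -0.22]

```text
time: 8.38
ee_pos: [0.497, -0.1126, 0.1934]
orientation: [-180.0, 0.1, 11.3]
wrist_force: [1.4, -1.1, 0.5]
gripper_width: 0.33
grasp_force: 0.0
```

```bash
python3 mv.py .4838 -.2803 .17 13.83
```

```text
t 8.375 pos [ 0.497  -0.1126  0.1934] rpy [-1.7997e+02  9.0000e-02  1.1320e+01] F [ 1.4 -1.1  0.5] g 0.33 0.0
shift [-1.526  5.397  0.778] turn [-0.0006  0.0015 -0.0439]
```

jog_arm:
  motion: [30, -0.5, 1.6, 0.2, 0, 0, -0.01, 30, -1, 3.2, 0.4, 0, 0, -0.03, 30, -1.4, 4.7, 0.6, 0, 0, -0.044, 30, -1.53, 5.4, 0.78, 0, 0, -0.044, 30, -1.53, 5.4, 0.78, 0, 0, -0.044]

```text
time: 9.0
ee_pos: [0.4837, -0.2789, 0.1697]
orientation: [-179.9, 0.1, 13.6]
wrist_force: [0.7, -0.1, -0.3]
gripper_width: 0.329
grasp_force: 0.0
```

jog_arm:
  motion: [30, 0, 0, 0, 0, 0, 0, 30, 0, 0, 0, 0, 0, 0, 30, 0, 0, 0, 0, 0, 0, 30, 0, 0, 0, 0, 0, 0, 30, 0, 0, 0, 0, 0, 0]

```text
time: 9.62
ee_pos: [0.4846, -0.2786, 0.1712]
orientation: [180.0, -0.0, 13.7]
wrist_force: [-1.1, 0.1, -0.2]
gripper_width: 0.326
grasp_force: 0.0
```

```bash
python3 mv.py .4838 -.2803 .07 13.83; python3 - <<'E'
from seg import *
from workcell import bot
st=bot.state(); s=bot.snapshot("wrist"); pickle.dump((s,st),open("pics/w4.pkl","wb"))
R=Ro.from_euler("xyz",st["orientation"],degrees=True)
p=proj(s,[.4838,-.2803,.1],st)[0]
b,m=cen(s,st,"orange",p,60); print("tab box",b[:2],b[:2]+b[2:4],"pred centre",p)
# topmost face of tab as seen if centred in tool (z=.1)
print(proj(s,fr([.4838,-.2803],np.radians(13.83),[(x,y,.1) for x in(-.013,.013) for y in(-.004,.004)]),st).round(1).tolist())
print("tool-centre pt at z.1",proj(s,[*st["ee_pos"][:2],.1],st))
E
```

```text
t 9.625 pos [ 0.4846 -0.2786  0.1712] rpy [ 1.7999e+02 -1.0000e-02  1.3740e+01] F [-1.1  0.1 -0.2] g 0.326 0.0
shift [-0.039  0.049  3.373] turn [ 0.0002 -0.0001 -0.0015]
tab box [271 205] [282 240] pred centre [275.52974705 222.55841046]
[[281.2, 240.3], [269.9, 240.3], [281.3, 204.3], [269.7, 204.4]]
tool-centre pt at z.1 [[273.39406384 220.96984194]]
```

jog_arm:
  motion: [30, -0.03, 0.04, 1, 0, 0, 0, 30, -0.03, 0.04, 2, 0, 0, 0, 30, -0.03, 0.04, 2.7, 0, 0, 0, 30, -0.03, 0.04, 3.2, 0, 0, 0, 30, -0.03, 0.04, 3.37, 0, 0, 0]

```text
time: 10.3
ee_pos: [0.4836, -0.28, 0.0692]
orientation: [-180.0, 0.0, 13.7]
wrist_force: [0.6, -0.5, 0.4]
gripper_width: 0.33
grasp_force: 0.0
```

jog_arm:
  motion: [30, 0, 0, 0, 0, 0, 0, 20, 0, 0, 0, 0, 0, 0, 4, 0, 0, 0, 0, 0, 0, 4, 0, 0, 0, 0, 0, 0, 4, 0, 0, 0, 0, 0, 0]

```text
time: 10.92
ee_pos: [0.4842, -0.2803, 0.0705]
orientation: [180.0, -0.0, 13.7]
wrist_force: [0.1, 0.5, 4.8]
gripper_width: 0.086
grasp_force: 30.0
```

jog_arm:
  motion: [4, 0, 0, -0.5, 0, 0, 0, 4, 0, 0, -1.5, 0, 0, 0, 4, 0, 0, -2.8, 0, 0, 0, 4, 0, 0, -4, 0, 0, 0, 4, 0, 0, -4.5, 0, 0, 0]

```text
time: 11.55
ee_pos: [0.4848, -0.2805, 0.2077]
orientation: [179.8, -0.2, 13.7]
wrist_force: [0.5, -0.1, 0.1]
gripper_width: 0.085
grasp_force: 30.0
```

```bash
python3 mv.py .5275 .1083 .2 -1.46
```

```text
t 11.55 pos [ 0.4848 -0.2805  0.2077] rpy [ 1.7984e+02 -1.6000e-01  1.3730e+01] F [ 0.5 -0.1  0.1] g 0.085 29.99844878911972
shift [  4.46  -12.252   0.237] turn [ 0.0023 -0.0031  0.2652]
```

jog_arm:
  motion: [4, 0.6, -1.5, 0, 0, 0, 0.03, 4, 1.2, -3.3, 0, 0, 0, 0.07, 4, 1.9, -5.2, 0, 0, 0, 0.11, 4, 2.5, -7, 0, 0, 0, 0.15, 4, 3.2, -8.8, 0, 0, 0, 0.19]

```text
time: 12.18
ee_pos: [0.5138, 0.0008, 0.2046]
orientation: [180.0, 0.1, 2.8]
wrist_force: [0.9, 0.1, -0.5]
gripper_width: 0.084
grasp_force: 30.0
```

```bash
python3 mv.py .528 .1083 .2 -1.46
```

```text
t 12.175 pos [0.5138 0.0008 0.2046] rpy [1.7998e+02 6.0000e-02 2.7600e+00] F [ 0.9  0.1 -0.5] g 0.084 29.996313750743866
shift [ 0.647 -3.558  0.15 ] turn [0.0003 0.0011 0.0736]
```

jog_arm:
  motion: [4, 0.3, -1.4, 0, 0, 0, 0.03, 4, 0.5, -2.8, 0.1, 0, 0, 0.06, 4, 0.63, -3.56, 0.15, 0, 0, 0.073, 4, 0.63, -3.56, 0.15, 0, 0, 0.073, 4, 0.63, -3.56, 0.15, 0, 0, 0.073]

```text
time: 12.8
ee_pos: [0.5278, 0.1053, 0.2]
orientation: [179.9, 0.1, -1.4]
wrist_force: [0.3, -0.1, 0.3]
gripper_width: 0.083
grasp_force: 30.0
```

```bash
python3 mv.py .5275 .1083 .115 -1.46
```

```text
t 12.8 pos [0.5278 0.1053 0.2   ] rpy [ 1.7994e+02  6.0000e-02 -1.4000e+00] F [ 0.3 -0.1  0.3] g 0.083 29.998259246349335
shift [-0.008 -0.104  2.835] turn [0.0011 0.001  0.0011]
```

jog_arm:
  motion: [4, -0.02, -0.08, 1, 0, 0, 0, 4, -0.02, -0.08, 1.8, 0, 0, 0, 4, -0.02, -0.08, 2.3, 0, 0, 0, 4, -0.02, -0.08, 2.6, 0, 0, 0, 4, -0.02, -0.08, 2.83, 0, 0, 0]

```text
time: 13.42
ee_pos: [0.5279, 0.1088, 0.1155]
orientation: [180.0, -0.0, -1.4]
wrist_force: [-0.9, 0.0, 1.3]
gripper_width: 0.085
grasp_force: 30.0
```

```bash
python3 mv.py .5275 .1083 .075 -1.46
```

```text
t 13.425 pos [0.5279 0.1088 0.1155] rpy [ 1.80e+02 -4.00e-02 -1.37e+00] F [-0.9  0.   1.3] g 0.085 29.9983549118042
shift [-0.013  0.017  1.351] turn [ 0.     -0.0006  0.0016]
```

jog_arm:
  motion: [4, -0.01, 0.01, 0.3, 0, 0, 0, 4, -0.01, 0.01, 0.6, 0, 0, 0, 4, -0.01, 0.01, 0.9, 0, 0, 0, 4, -0.01, 0.01, 1.15, 0, 0, 0, 4, -0.01, 0.01, 1.28, 0, 0, 0]

```text
time: 14.05
ee_pos: [0.527, 0.1089, 0.0766]
orientation: [180.0, 0.0, -1.3]
wrist_force: [-0.3, 0.2, -0.2]
gripper_width: 0.084
grasp_force: 30.0
```

```bash
python3 mv.py .5275 .1083 .0742 -1.46
```

```text
t 14.05 pos [0.527  0.1089 0.0766] rpy [ 1.7999e+02  4.0000e-02 -1.3300e+00] F [-0.3  0.2 -0.2] g 0.084 29.998396933078766
shift [0.018 0.019 0.079] turn [0.0002 0.0006 0.0023]
```

jog_arm:
  motion: [4, 0, 0, 0.06, 0, 0, 0, 4, 0, 0, 0.09, 0, 0, 0, 10, 0, 0, 0.09, 0, 0, 0, 30, 0, 0, 0.09, 0, 0, 0, 30, 0, 0, 0.09, 0, 0, 0]

```text
time: 14.68
ee_pos: [0.5273, 0.1089, 0.0746]
orientation: [-180.0, -0.0, -1.3]
wrist_force: [0.4, -0.4, -0.1]
gripper_width: 0.301
grasp_force: 0.0
```

jog_arm:
  motion: [30, 0, 0, -0.3, 0, 0, 0, 30, 0, 0, -1.2, 0, 0, 0, 30, 0, 0, -2.4, 0, 0, 0, 30, 0, 0, -3.6, 0, 0, 0, 30, 0, 0, -4, 0, 0, 0]

```text
time: 15.3
ee_pos: [0.5284, 0.1093, 0.1972]
orientation: [-180.0, -0.3, -1.3]
wrist_force: [-0.3, -0.6, -0.6]
gripper_width: 0.325
grasp_force: 0.0
```

```bash
python3 - <<'E'
from h import *
from workcell import bot
st=bot.state(); s=bot.snapshot("wrist"); pickle.dump((s,st),open("pics/w5.pkl","wb")); print(st["ee_pos"],st["orientation"])
b=[.52879178,.2080781,-.0254554]; im=s["color"][:,:,::-1].copy()
for y in(-.05,-.1):
 for z,xs in((.074,.03),(.104,.013)):
  for x in(-xs,xs):
    for d in(-.004,.004):
      P=proj(s,fr(b[:2],b[2],[(x,y+d,z)]),st)[0]; cv2.circle(im,tuple(int(round(v)) for v in P),1,(0,0,255),-1)
P=proj(s,fr(b[:2],b[2],[(0,.04,.115)]),st)[0];cv2.circle(im,tuple(int(round(v)) for v in P),1,(0,255,0),-1)
cv2.imwrite("pics/w5.png",cv2.resize(im[120:320,60:320],None,fx=3,fy=3))
E
```

```text
[0.52842416 0.10926324 0.19716853] [-179.95633099   -0.25195258   -1.33704647]
```

View pics/w5.png

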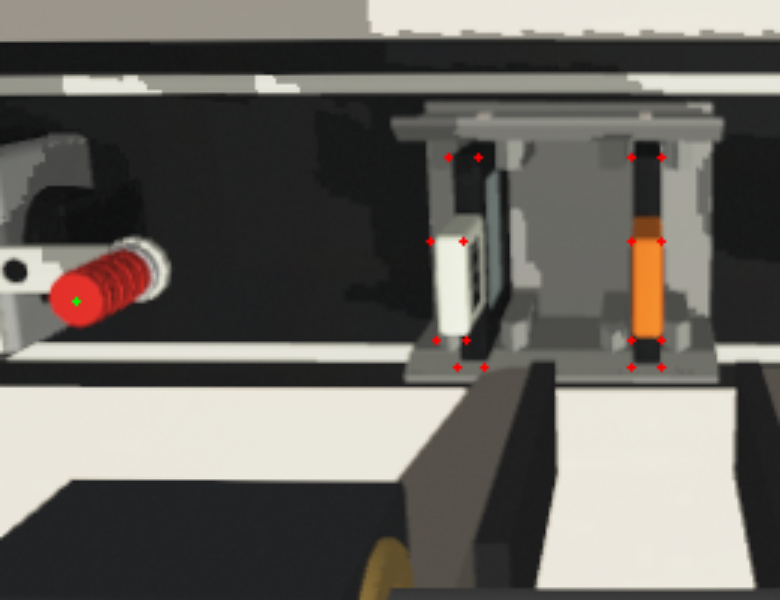

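Both slides are seated: the white tab at (455,280) and the orange tab at (647,285) in the crop line up with the seated outlines. The red post top is at (76,298), where predicted. Next I move over the post with the tool turned to about 35° yaw.

jog_arm:
  motion: [40, 0, -1, 0, 0, 0, -0.13, 40, 0, -2.2, 0.2, 0, 0, -0.28, 40, 0, -3.4, 0.5, 0, 0, -0.43, 40, -0.05, -4.3, 0.9, 0, 0, -0.57, 40, -0.05, -4.63, 1.2, 0, 0, -0.634]

```text
time: 15.98
ee_pos: [0.5276, 0.2492, 0.1567]
orientation: [-179.9, 0.1, 35.3]
wrist_force: [0.2, 0.2, 0.7]
gripper_width: 0.438
grasp_force: 0.0
```

jog_arm:
  motion: [40, 0, 0, 0, 0, 0, 0, 40, 0, 0, 0, 0, 0, 0, 40, 0, 0, 0, 0, 0, 0, 40, 0, 0, 0, 0, 0, 0, 40, 0, 0, 0, 0, 0, 0]

```text
time: 16.6
ee_pos: [0.5291, 0.2475, 0.1587]
orientation: [180.0, -0.0, 35.0]
wrist_force: [0.5, -0.0, -0.6]
gripper_width: 0.436
grasp_force: 0.0
```

```bash
python3 mv.py .5298 .2481 .091 35; python3 - <<'E'
from seg import *
from workcell import bot
st=bot.state(); s=bot.snapshot("wrist")
for X in([.5298,.2481,.115],[.5298,.2481,.084],[*st["ee_pos"][:2],.115]): print(proj(s,X,st).round(1))
p=proj(s,[.5298,.2481,.1],st)[0]; b,m=cen(s,st,"red",p,60); print("red box",b[:2],b[:2]+b[2:4],b[4])
R=np.array([.5298,.2481]); a=np.arange(0,6.3,.3)
for z in(.115,.084): q=proj(s,np.c_[R[0]+.007*np.cos(a),R[1]+.007*np.sin(a),0*a+z],st); print(z,q.min(0).round(),q.max(0).round())
E
```

```text
t 16.6 pos [0.5291 0.2475 0.1587] rpy [ 1.7998e+02 -2.0000e-02  3.4960e+01] F [ 0.5 -0.  -0.6] g 0.436 0.0
shift [ 0.029 -0.003  2.258] turn [ 0.0003 -0.0004 -0.0007]
[[273.6 230.9]]
[[273.6 218. ]]
[[273.7 232.3]]
red box [262 210] [286 241] 557
0.115 [262. 220.] [285. 241.]
0.084 [264. 208.] [284. 227.]
```

jog_arm:
  motion: [40, 0.03, 0, 0.7, 0, 0, 0, 40, 0.03, 0, 1.4, 0, 0, 0, 40, 0.03, 0, 1.9, 0, 0, 0, 40, 0.03, 0, 2.15, 0, 0, 0, 40, 0.03, 0, 2.25, 0, 0, 0]

```text
time: 17.27
ee_pos: [0.5297, 0.2484, 0.0908]
orientation: [-180.0, 0.0, 35.0]
wrist_force: [-0.2, 0.0, -0.2]
gripper_width: 0.435
grasp_force: 0.0
```

jog_arm:
  motion: [40, 0, 0, 0, 0, 0, 0, 20, 0, 0, 0, 0, 0, 0, 8, 0, 0, 0, 0, 0, 0, 8, 0, 0, 0, 0, 0, 0, 8, 0, 0, 0, 0, 0, 0]

```text
time: 17.9
ee_pos: [0.5295, 0.2488, 0.0912]
orientation: [-180.0, -0.0, 35.0]
wrist_force: [-0.5, 1.2, 1.8]
gripper_width: 0.139
grasp_force: 30.0
```

```bash
python3 mv.py .5298 .2481 .091 35; python3 - <<'E'
from h import *
from workcell import bot
st=bot.state();R=Ro.from_euler("xyz",st["orientation"],degrees=True)
b=[.52879178,.2080781,-.0254554]
p0=fr(b[:2],b[2],[(0,.04,0)])[0]
for th in(.2,.4,.6,.8,1.,1.1):
    p=fr(b[:2],b[2],[(-.08*np.sin(th),.12-.08*np.cos(th),0)])[0]
    print(th,(p-p0).round(4),(R.inv().apply(p-p0)/.03).round(3))
E
```

```text
t 17.9 pos [0.5295 0.2488 0.0912] rpy [-1.7998e+02 -2.0000e-02  3.5010e+01] F [-0.5  1.2  1.8] g 0.139 29.999755918979645
shift [-0.005  0.025  0.007] turn [-0.0004 -0.0003  0.0002]
0.2 [-0.0158  0.002   0.    ] [-0.394 -0.358  0.   ]
0.4 [-0.031   0.0071  0.    ] [-0.71  -0.787  0.   ]
0.6 [-0.0448  0.0151  0.    ] [-0.934 -1.27   0.   ]
0.8 [-0.0568  0.0257  0.    ] [-1.058 -1.787  0.   ]
1.0 [-0.0664  0.0385  0.    ] [-1.076e+00 -2.320e+00  1.000e-03]
1.1 [-0.0702  0.0455  0.    ] [-1.045e+00 -2.584e+00  1.000e-03]
```

jog_arm:
  motion: [8, -0.39, -0.36, 0, 0, 0, 0, 8, -0.71, -0.79, 0, 0, 0, 0, 8, -0.93, -1.27, 0, 0, 0, 0, 8, -1.06, -1.79, 0, 0, 0, 0, 8, -1.08, -2.32, 0, 0, 0, 0]

```text
time: 18.52
ee_pos: [0.4644, 0.2847, 0.0912]
orientation: [179.8, -0.1, 34.9]
wrist_force: [8.0, -4.5, -0.6]
gripper_width: 0.141
grasp_force: 30.0
```

jog_arm:
  motion: [8, 0.01, -0.1, 0, 0, 0, 0, 8, 0.02, -0.18, 0, 0, 0, 0, 8, 0.02, -0.18, 0, 0, 0, 0, 8, 0.02, -0.18, 0, 0, 0, 0, 8, 0.02, -0.18, 0, 0, 0, 0]

```text
time: 19.15
ee_pos: [0.4627, 0.2875, 0.0912]
orientation: [179.7, 0.0, 34.8]
wrist_force: [6.3, -7.2, 2.0]
gripper_width: 0.141
grasp_force: 30.0
```

```bash
python3 mv.py .4629 .2875 .091 35; python3 - <<'E'
from h import *
from workcell import bot
s=bot.snapshot("top");st=bot.state()
b=[.52879178,.2080781,-.0254554];pv=fr(b[:2],b[2],[(0,.12,0)])[0]
d=(st["ee_pos"]-pv)[:2];print("theta",np.arctan2(-d[0],-d[1])+b[2],-b[2],"r",np.hypot(*d))
w=bot.snapshot("wrist")["color"][:,:,::-1]
cv2.imwrite("pics/end.png",np.hstack([cv2.resize(s["color"][195:275,130:300,::-1],(400,188)),cv2.resize(w,(251,188))]))
E
```

```text
t 19.15 pos [0.4627 0.2875 0.0912] rpy [1.7966e+02 2.0000e-02 3.4840e+01] F [ 6.3 -7.2  2. ] g 0.141 30.000056326389313
shift [0.005 0.005 0.006] turn [ 0.0059  0.0004 -0.0028]
theta 1.0161106393632302 0.0254554 r 0.08012752890091211
```

View pics/end.png

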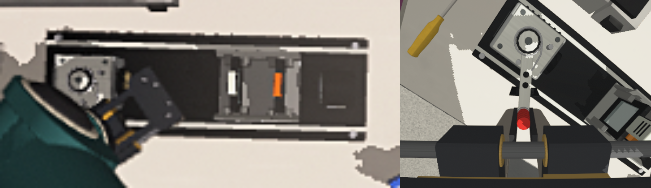

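The post is held between the fingers, with the arm swung out towards the robot and both slides upright in the rack. I press a little further to confirm the stop.

jog_arm:
  motion: [8, 0.01, -0.06, 0, 0, 0, 0, 8, 0.01, -0.12, 0, 0, 0, 0, 8, 0.01, -0.12, 0, 0, 0, 0, 8, 0.01, -0.12, 0, 0, 0, 0, 8, 0.01, -0.12, 0, 0, 0, 0]

```text
time: 19.88
ee_pos: [0.4625, 0.2878, 0.0911]
orientation: [179.4, 0.1, 34.7]
wrist_force: [9.6, -12.4, 2.3]
gripper_width: 0.144
grasp_force: 30.0
```

```bash
python3 mv.py .4629 .2875 .091 35
```

```text
t 19.875 pos [0.4625 0.2878 0.0911] rpy [1.7944e+02 8.0000e-02 3.4720e+01] F [  9.6 -12.4   2.3] g 0.144 30.000483691692352
shift [0.004 0.015 0.005] turn [ 0.0097  0.0014 -0.0049]
```

The commanded 3.6 mm moved the tool only about 0.4 mm while the force rose to 15 N, so the shutter is firmly at its stop. Handing in.

```bash
python3 -c "
from workcell import bot
print(bot.close_job())"
```

```text
the job is handed in; nothing more can be done
None
```

The job is handed in at about 20 s: the heat glass is in the lamp slot, the amber filter is in the sensor slot, and the gripper is holding the shutter at its open stop; no verdict came back.

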